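Set the bonding weight over the stiffener hidden under the sheet

TASK

A stiffener has just been glued crosswise to the underside of the thin sheet in the bonding fixture, somewhere between the two clip plates, and cannot be seen any more. Feel for it by pressing lightly along the sheet until it gives no longer, then take the tall weight out of the rack and stand it on the sheet squarely over the stiffener, long side across the sheet and upright, so that the sheet does not sag under it. Lower the weight, do not drop it; leave the two low weights in the rack.

Things in the scene. Friction and masses are not known exactly. Their poses are not given: they have to be found in the camera images.
- bond_fixture: Bonding fixture, fixed: a trough 296 mm long, 100 mm wide, 84 mm high. Origin: centre of its underside, on the bench; x along the trough, y across, z up. Side rails 10 mm thick, inner faces at y = +-36.5 mm, tops at z = 84 mm. Between them a bare, thin aluminium sheet, 70 mm wide, top at z = 38 mm, held only at its ends. Stiffener: a bar 20 mm wide in x, across the sheet's full width, under it.
- sheet_mid (a point): Middle of the sheet's top face, x = y = 0 of the fixture. The hidden stiffener's centre lies within 60 mm of it along the fixture's x, its top just under the sheet, whose hollow is 28 mm deep elsewhere. At 3 N the sheet gives about 1 to 17 mm in the middle of an open span, about 0.7 mm at 20 mm beside the stiffener's centre, under 0.5 mm over it.
- clip_edge_1 (a point): Inner edge of the steel clip plate (top at z = 42 mm) that holds the sheet's end at +x of the fixture, 114 mm from the middle, at the sheet's top. The sheet is stiff close to it too; that is not the stiffener.
- clip_edge_2 (a point): The same at the other end (-x), 114 mm from the middle.
- weight_rack: Rack of the weights, dark steel, fixed: base 148 x 78 mm, 6 mm thick, four fences (46 mm long in y, 4 mm thick, top at z = 44 mm) making 3 slots 40 mm wide at x = -44, 0, +44 mm. Origin: centre of its underside, on the bench; x along the row. In a slot only a weight's ends can be gripped. The bench in front of the rack (x = -85 to -190 mm, y within 60 mm) is free to put the weight down.
- tall_weight: The tall weight, highest of the three blocks: steel with a rubber sole, 36 mm (x) x 60 mm (y, its long side) x 40 mm high, about 0.65 kg. Origin: centre of its underside, z up. It starts upright in one of the three slots on the rack's 6 mm base, long side along the fences, each end 7 mm past them. Set down about 14 mm or more beside the stiffener's centre it leans and the sheet sags.
- low_weight_1: Low weight, to be left in the rack: the same steel block, 36 x 60 mm, but only 24 mm high. Origin: centre of its underside.
- low_weight_2: The other low weight, like low_weight_1, also to be left in the rack.
There are look-alikes about, which are no part of the job. What is shaped like the tall_weight but orange or yellow is not meant.

How it is judged:
By the outcome, as a careful person would: the job done as asked, in the order asked, and still so for the second after the job is handed in, with the robot touching nothing.
It also fails if it takes over 72 s, if anything falls off the work surface, if the arm or the gripper's body presses on something with over 40 N, if the wrist force passes 120 N, or if a joint passes its speed limit or range.

ROBOT

A 6-joint arm with a two-finger parallel gripper is mounted at the origin on a cart in front of the work surface, level with it; the furniture and walls round the work are solid. World frame = base frame: x ahead of the robot, y to its left, z up, the work surface at z = 0. Lengths are in mm, angles in rad, forces in N, time in s.
With the tool pointing down it reaches from about 300 to 775 mm from the base axis. Payload 14.6 kg.
Tool frame: the origin (TCP) lies on the centre line of the jaws, within the pads' length; the fingertips stand 11 mm ahead of it and the grasp point (between the pads) lies 8 mm behind it; z points along the fingers, y is the line along which they close (so a half turn about z gives the same grasp; the last joint's range is limited). The gripper opens to 85 mm and grips with 20 to 120 N. Pads are 22 mm wide; open, the fingers measure 114 mm over their backs; the gripper's body (76 mm by 85 mm) begins 54 mm behind the grasp point. The pads swing forward as they close: fully open they stand 13 mm farther back than shut.
Start: joints at [1.164, 0.3, 1.521, -0, 1.321, -0.067], TCP at [183.311, 518.543, 242.281] pointing down, gripper open.
Joint ranges: [-3.03, 3.03], [-0.79, 2.21], [0.23, 2.52], [-1.04, 4.18], [0, 3.07], [-2.55, 2.55]. Speed limits (rad/s): [2.22, 2.22, 2.57, 3.14, 3.14, 3.14].

INTERFACE

Orientations are given as a rotation vector (axis times angle).
In Python, from rig import manip, ik, sensors, capture, get_calibration, boxes_of gives the robot as it stands. Calls block until the motion is done:
- manip.goto(position, orientation): joint-space move of the TCP to a pose.
- manip.line_to(position, frame=None, vel=150): straight line of the TCP; frame=None keeps the orientation; vel is the mean speed in mm/s.
- manip.movej(angles): joint-space move.
- manip.grip(opening): finger opening in mm; the grip force is fixed at half the most; returns when the fingers have stopped.
- manip.sleep(seconds).
- ik(position, orientation): joint angles nearest the present ones, or None.
- sensors.state(): the state.
- capture(name): name is "side" or "top" or "wrist"; returns (picture, depth): 420x560x3 uint8, red, green, blue; 420x560 float32, mm along the optical axis (not along the pixel's ray), 0 where there is no reading.
- get_calibration(name): a dict with "vfov" (degrees; the focal length in pixels is half the picture's height over the tangent of half this angle, whatever the lens; pixels are square), "cx", "cy" (the principal point, pixels), "dist_coeffs" ([k1, k2, p1, p2, k3] as OpenCV has them; the pictures are not rectified), "R" (3x3) and "t" (3): a world point X has camera coordinates R X + t; the wrist camera has in their place "hand_eye" (4x4, takes a point from camera to tool coordinates, whose origin is the TCP and whose axes are the flange's). Camera axes: x right, y down, z forward; pixel columns grow to the right and rows downward; lengths in mm; the calibration is good to about 2 mm. A picture is of the moment at which its call begins: read the wrist's pose just before it. get_calibration takes no time and is no camera call.
A pose or a line that the arm cannot do raises manip.IKError and nothing moves.
- manip.finish_job(): hands the job in; it is judged then, once.
Trained networks look in the newest picture that a camera, given by its name, has taken for a name from the list of things; names that differ only in an ending like _2 or _b are one class to them, and where a whole thing is asked for, a point or a joint stands for the part that bears it (a point fixed in the world has none). Each returns a list of dicts, best first, with "conf" (0 to 1); they miss things now and then, are a little off and sometimes report something else, mostly with a low value. They report only what shows in the picture. A call takes as long as a camera call. They do not tell look-alikes from the thing itself.
- boxes_of(query, camera): "extent" ([left, top, right, bottom] in pixels, round what is visible of it).
The state is a dict: "clock": time; "joints": joint angles; "joint_vel": joint speeds; "joint_torque": joint torques, N m; "eef_pos": TCP position; "orientation": TCP orientation; "ft_force": force on the tool from outside, world axes, zero at the start; "ft_torque": the same for the moment, N m; "width": finger opening in mm; "finger_force": force on a finger pad.
Only numpy, scipy, OpenCV 4.12 (cv2) and the standard library are available. Lean on these libraries where they do the work, as an engineer would, in place of code of your own. Each camera call takes 0.05 s, during which the arm holds its last target. There are 200 camera calls.

## Working session

There is one attempt and no reset: what is moved stays moved. The work goes in short steps, each a Python script; the robot and the scene stay as the last script left them, time stands still between calls to the robot, and variables do not carry over. Pictures are saved under pics/ and viewed, at most 10 in all, crops included, and the job is handed in when it is done.

```bash
ls; mkdir -p pics; cat > h.py <<'E'
import numpy as np, cv2
from scipy.spatial.transform import Rotation as R
from rig import manip, ik, sensors, capture, get_calibration, boxes_of
def cam(name, st=None):
    c=get_calibration(name); f=210/np.tan(np.radians(c["vfov"])/2)
    K=np.array([[f,0,c["cx"]],[0,f,c["cy"]],[0,0,1.]])
    if "R" in c: T=np.eye(4); T[:3,:3]=c["R"]; T[:3,3]=c["t"]; T=np.linalg.inv(T)
    else:
        E=np.eye(4); E[:3,:3]=R.from_rotvec(st["orientation"]).as_matrix(); E[:3,3]=st["eef_pos"]; T=E@np.array(c["hand_eye"])
    return K,np.array(c["dist_coeffs"],float),T
def cloud(name,depth,st=None):
    K,d,T=cam(name,st); v,u=np.mgrid[0:420,0:560]
    n=cv2.undistortPoints(np.stack([u.ravel(),v.ravel()],1).astype(float).reshape(-1,1,2),K,d).reshape(-1,2)
    z=depth.ravel()[:,None]; P=np.hstack([n*z,z])@T[:3,:3].T+T[:3,3]
    P[z[:,0]==0]=np.nan
    return P.reshape(420,560,3)
def save(n,im): cv2.imwrite(f"pics/{n}.png",np.ascontiguousarray(im[:,:,::-1]))
E
cat > a.py <<'E'
from h import *
s=sensors.state(); print(s["clock"],s["orientation"],s["ft_force"],s["width"])
ims=[]
for n in("top","side"):
    im,d=capture(n); np.save(f"{n}.npy",cloud(n,d)); np.save(f"{n}_im.npy",im); save(n,im)
    P=np.load(f"{n}.npy")
    for q in("bond_fixture","weight_rack","tall_weight","low_weight_1"):
        for b in boxes_of(q,n)[:5]:
            e=b["extent"]; u,v=int((e[0]+e[2])/2),int((e[1]+e[3])/2); u=min(max(u,0),559);v=min(max(v,0),419)
            print(n,q,round(b["conf"],2),np.round(e),np.round(P[v,u]))
E
python3 a.py
```

```text
pics
0.0 [-5.31170174e-01 -3.09606136e+00  1.71538524e-03] [ 0.70956268 -0.50354572 -0.23197001] 85.57520436843525
top bond_fixture 0.96 [122. 160. 176. 286.] [509. 344.  41.]
top weight_rack 0.85 [220. 166. 253. 230.] [576. 129.  43.]
top tall_weight 0.83 [190. 234. 217. 258.] [454. 209.  39.]
top tall_weight 0.63 [226. 181. 249. 200.] [594. 126.  44.]
top low_weight_1 0.64 [229. 204. 251. 220.] [540. 122.  31.]
side bond_fixture 0.71 [135. 151. 230. 223.] [463. 297.  70.]
side weight_rack 0.74 [238. 183. 286. 228.] [572. 119.  32.]
side tall_weight 0.92 [410. 250. 429. 277.] [ 602. -316.   38.]
side tall_weight 0.83 [255. 192. 277. 216.] [573. 106.  42.]
side tall_weight 0.81 [192. 202. 218. 226.] [451. 204.  30.]
side low_weight_1 0.71 [244. 204. 267. 221.] [530. 103.  37.]
side low_weight_1 0.46 [268. 187. 287. 204.] [639. 120.  30.]
```

```bash
python3 - <<'E'
import numpy as np,cv2
im=np.load("top_im.npy")[140:310,100:300]
cv2.imwrite("pics/topcrop.png",cv2.resize(np.ascontiguousarray(im[:,:,::-1]),None,fx=3.5,fy=3.5,interpolation=cv2.INTER_CUBIC))
P=np.load("top.npy")
for n,(a,b,c,d),zl in(("fix rails",(115,150,185,295),(74,95)),("rack/weights",(215,160,260,235),(39,60)),("rack all",(215,160,260,235),(3,60))):
    Q=P[b:d,a:c].reshape(-1,3);Q=Q[(Q[:,2]>zl[0])&(Q[:,2]<zl[1])]
    r=cv2.minAreaRect(Q[:,:2].astype(np.float32)); print(n,len(Q),r,np.median(Q[:,2]))
Q=P[165:232:3,238]; print(np.round(Q))
E
```

```text
fix rails 1247 ((511.17169189453125, 348.1355895996094), (294.4585876464844, 95.6318588256836), 4.048542499542236) 82.85196664897603
rack/weights 474 ((591.8094482421875, 130.63462829589844), (135.46881103515625, 59.275856018066406), 1.7799988985061646) 44.98968964846847
rack all 1845 ((580.6824951171875, 130.0296630859375), (190.47802734375, 113.14387512207031), 0.758958101272583) 29.154305570969882
[[656. 125.  44.]
 [651. 126.  28.]
 [643. 126.  32.]
 [636. 126.  30.]
 [628. 126.  30.]
 [620. 125.  33.]
 [612. 125.  34.]
 [604. 124.  43.]
 [596. 124.  44.]
 [589. 124.  45.]
 [581. 123.  49.]
 [574. 123.  46.]
 [568. 125.  26.]
 [560. 125.  29.]
 [552. 124.  32.]
 [545. 124.  30.]
 [538. 124.  28.]
 [530. 124.  30.]
 [524. 126.   4.]
 [516. 127.  -1.]
 [509. 127.  -4.]
 [501. 126.  -1.]
 [493. 126.  -1.]]
```

View pics/topcrop.png

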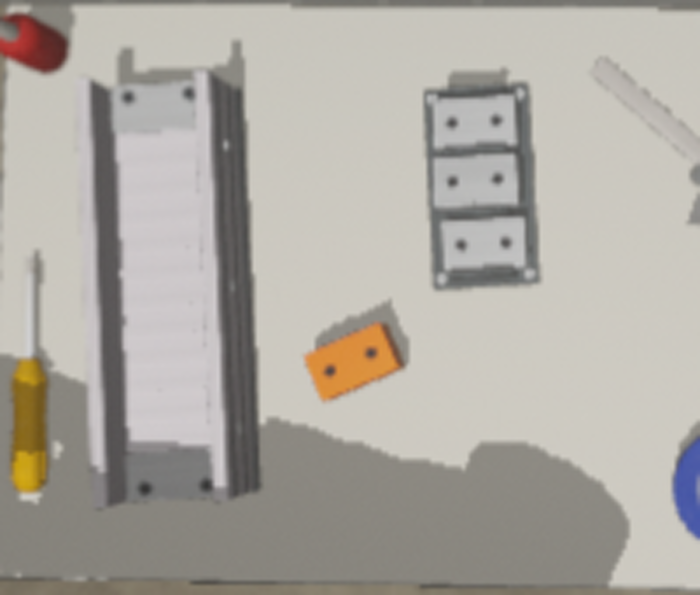

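View pics/side.png

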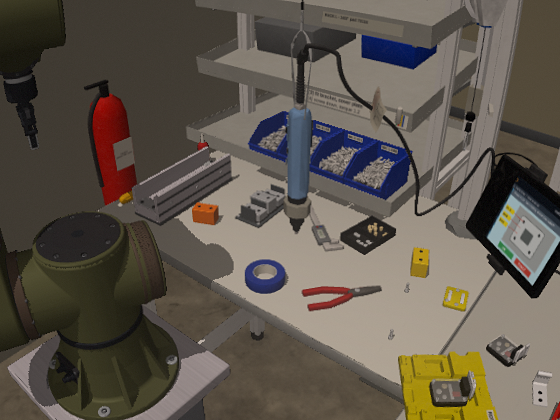

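The rack holds three blocks in top-crop pixels: (472,123), (475,180) and (483,245). The middle one, (475,180) in the crop and about (236,191) in the full image, reads about 45 mm high. The other two read about 30 mm, so the middle one is the tall weight. The orange block at crop (352,360) and the yellow one in the side view at (420,262) are look-alikes. Next I'll check for obstacles and take a close look with the wrist camera.

```bash
cat > b.py <<'E'
from h import *
P=np.load("side.npy")
for u,v in((297,120),(297,180),(297,225),(300,60),(330,50),(300,160),(270,60)): print(u,v,np.round(P[v,u]))
Q=np.vstack([np.load("side.npy").reshape(-1,3),np.load("top.npy").reshape(-1,3)])
m=(Q[:,2]>90)&(Q[:,0]>350)&(Q[:,0]<720)&(Q[:,1]>0)&(Q[:,1]<480)
print(np.unique(np.round(Q[m]/50).astype(int)*50,axis=0,return_counts=True))
ps=[]
for n,(x,y,z) in (("w1",(511,340,330)),):
    # tool down, jaw line along world y
    for yaw in(0,np.pi/2,-np.pi/2,np.pi):
        o=(R.from_euler('z',yaw)*R.from_rotvec([np.pi,0,0])).as_rotvec(); print(yaw,ik([x,y,z],o), ik([588,127,60],o))
E
python3 b.py
```

```text
297 120 [464. -68. 354.]
297 180 [467. -71. 219.]
297 225 [nan nan nan]
300 60 [470. -68. 473.]
330 50 [ 480. -126.  501.]
300 160 [469. -75. 266.]
270 60 [944. 394. 280.]
(array([[ 400,  400,  100],
       [ 500,    0,  950],
       [ 500,    0, 1000],
       [ 500,    0, 1050],
       [ 700,    0,  100],
       [ 700,   50,  100],
       [ 700,  100,  100],
       [ 700,  150,  100],
       [ 700,  200,  100],
       [ 700,  250,  100],
       [ 700,  300,  100],
       [ 700,  450,  100],
       [ 700,  500,  100]]), array([  1,   4, 137, 249,  12,  22,   1,   5,  13,  15,  12,  24,   1]))
0 [ 5.27432584e-01  4.01740224e-01  1.18454481e+00 -4.44089210e-16
  1.55530762e+00  2.09822891e+00] [ 1.51839250e-01  6.13949590e-01  1.52181847e+00 -4.44089210e-16
  1.00582459e+00  1.72263558e+00]
1.5707963267948966 [ 5.27432584e-01  4.01740224e-01  1.18454481e+00 -4.44089210e-16
  1.55530762e+00  5.27432584e-01] [ 1.51839250e-01  6.13949590e-01  1.52181847e+00 -4.44089210e-16
  1.00582459e+00  1.51839250e-01]
-1.5707963267948966 None None
3.141592653589793 [ 0.52743258  0.40174022  1.18454481  0.          1.55530762 -1.04336374] [ 0.15183925  0.61394959  1.52181847  0.          1.00582459 -1.41895708]
```

```bash
cat >> h.py <<'E'
def ori(yaw): return (R.from_euler('z',yaw)*R.from_rotvec([np.pi,0,0])).as_rotvec()
PX=np.pi/2  # jaws close along world x
def look(n):
    s=sensors.state(); im,d=capture("wrist"); P=cloud("wrist",d,s); save(n,im); np.save(n+".npy",P); np.save(n+"_im.npy",im); return im,P
E
python3 - <<'E'
from h import *
manip.goto([511,340,400],ori(PX)); s=sensors.state(); print(s["clock"],s["eef_pos"])
im,P=look("w1")
print(boxes_of("bond_fixture","wrist")[:2])
Q=P.reshape(-1,3); Q=Q[(Q[:,2]>79)&(Q[:,2]<92)&(Q[:,1]>200)&(Q[:,1]<460)]
print(len(Q),cv2.minAreaRect(Q[:,:2].astype(np.float32)),np.median(Q[:,2]), Q.min(0),Q.max(0))
print(np.round(P[40:420:60,40:560:60]).tolist())
E
```

```text
2.0 [510.30703277 340.812853   399.51523237]
[{'extent': [165.2, 104.0, 407.6, 201.2], 'conf': 0.9}]
6145 ((624.5811767578125, 329.85382080078125), (524.7335815429688, 260.0472106933594), 0.11269129812717438) 85.14598513710223 [362.11744982 200.02329112  79.00424889] [887.17501766 459.9952316   91.97571215]
[[[-412.0, 619.0, -900.0], [-180.0, 614.0, -899.0], [45.0, 611.0, -900.0], [269.0, 609.0, -899.0], [490.0, 609.0, -898.0], [711.0, 610.0, -901.0], [934.0, 613.0, -903.0], [715.0, 484.0, 80.0], [802.0, 489.0, 57.0]], [[-455.0, 402.0, -900.0], [-213.0, 399.0, -901.0], [330.0, 413.0, 1.0], [417.0, 413.0, -0.0], [503.0, 413.0, 0.0], [589.0, 413.0, 1.0], [676.0, 414.0, -2.0], [736.0, 416.0, 58.0], [815.0, 418.0, 58.0]], [[-501.0, 165.0, -896.0], [-249.0, 163.0, -900.0], [322.0, 326.0, 2.0], [419.0, 333.0, 39.0], [503.0, 334.0, 40.0], [587.0, 334.0, 40.0], [683.0, 328.0, 3.0], [747.0, 338.0, 58.0], [831.0, 339.0, 58.0]], [[-565.0, -102.0, -905.0], [47.0, 121.0, -296.0], [311.0, 230.0, 2.0], [407.0, 231.0, 2.0], [503.0, 231.0, 2.0], [598.0, 231.0, 2.0], [694.0, 231.0, 1.0], [741.0, 266.0, 96.0], [812.0, 271.0, 111.0]], [[89.0, 119.0, 2.0], [110.0, 40.0, -140.0], [-61.0, -390.0, -901.0], [401.0, 122.0, 0.0], [502.0, 124.0, 3.0], [596.0, 149.0, 47.0], [557.0, 352.0, 407.0], [745.0, 187.0, 115.0], [815.0, 196.0, 132.0]], [[83.0, 16.0, 31.0], [111.0, -81.0, -95.0], [468.0, 343.0, 433.0], [393.0, -1.0, 1.0], [502.0, 0.0, 1.0], [610.0, 1.0, 2.0], [554.0, 336.0, 423.0], [562.0, 355.0, 447.0], [855.0, 85.0, 111.0]], [[450.0, 351.0, 466.0], [457.0, 339.0, 454.0], [483.0, 358.0, 471.0], [385.0, -141.0, 3.0], [510.0, 350.0, 464.0], [524.0, 351.0, 465.0], [537.0, 358.0, 471.0], [554.0, 351.0, 465.0], [576.0, 343.0, 458.0]]]
```

View pics/w1.png

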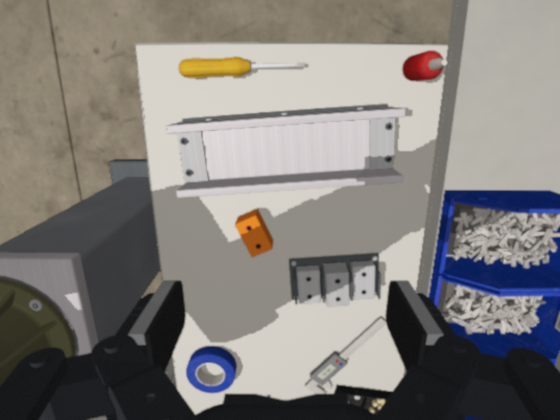

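The picture shows the fixture, with the bare sheet from about (205,150) to (368,145), and the rack with its blocks at (308,283), (337,282) and (364,281). The middle block stands out highest. Next I'll fit the geometry.

```bash
python3 - <<'E'
from h import *
P=np.load("w1.npy"); im=np.load("w1_im.npy")
def fit(u0,v0,u1,v1,z0,z1):
    Q=P[v0:v1,u0:u1].reshape(-1,3);Q=Q[(Q[:,2]>z0)&(Q[:,2]<z1)]
    return Q
Q=fit(150,95,425,210,76,92); r=cv2.minAreaRect(Q[:,:2].astype(np.float32)); print("rails",len(Q),r,np.median(Q[:,2]),np.percentile(Q[:,0],[0,1,99,100]))
up=Q[Q[:,1]>347]; lo=Q[Q[:,1]<=347]
for q in(up,lo):
    c=np.polyfit(q[:,0],q[:,1],1); print("line",c,np.median(q[:,1]-np.polyval(c,q[:,0])),np.polyval(c,511),np.ptp(q[:,0]))
Q=fit(280,245,395,320,41,56); print("tall",len(Q),cv2.minAreaRect(Q[:,:2].astype(np.float32)),np.median(Q,0))
Q=fit(280,245,395,320,4,50); 
from scipy import ndimage
r=cv2.minAreaRect(Q[:,:2].astype(np.float32)); print("rack",r)
for v in range(255,310,5): print(v,[tuple(int(round(a)) for a in P[v,u]) for u in range(285,390,6)] if v==280 else "")
c=im[90:320,150:420]; save("w1c",cv2.resize(c,None,fx=2.9,fy=2.5))
E
```

```text
rails 4106 ((512.20654296875, 348.9111633300781), (296.097900390625, 94.2437515258789), 4.263549327850342) 85.00474851246562 [362.11744982 368.12374883 656.19664742 662.1984655 ]
line [7.42425501e-02 3.52980436e+02] 0.03037256883038708 390.91837934848814 294.4274777391238
line [7.37624704e-02 2.70308185e+02] 0.27749997612124844 308.0008072263003 294.648096531081
tall 1089 ((592.4539184570312, 132.97698974609375), (135.2572479248047, 61.604698181152344), 4.320904731750488) [592.54688172 135.38567555  46.54516289]
rack ((595.990478515625, 117.36923217773438), (128.01303100585938, 183.59349060058594), 85.72506713867188)
255 
260 
265 
270 
275 
280 [(511, 123, 1), (521, 126, 7), (531, 127, 9), (539, 140, 31), (549, 140, 32), (559, 140, 31), (568, 138, 28), (576, 149, 47), (585, 149, 48), (594, 149, 47), (603, 150, 48), (613, 148, 45), (626, 139, 30), (635, 142, 34), (645, 139, 29), (656, 138, 27), (673, 124, 3), (684, 123, 0)]
285 
290 
295 
300 
305
```

View pics/w1c.png

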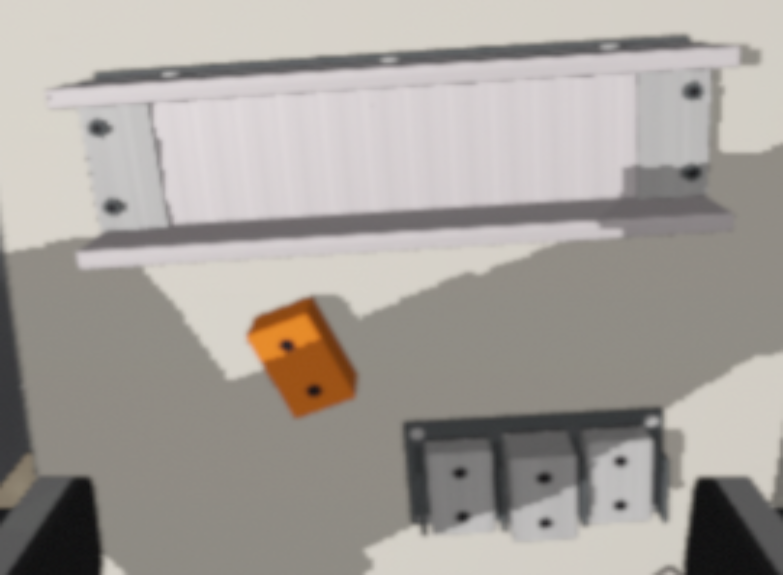

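The wrist crop confirms the middle block at crop (542,490) is the tallest: steel, 47 mm at its top in the rack. The fixture centre is about (512.2, 349.5) with a yaw of 4.23°, and the rail spacing comes out at 83 mm, as expected. Now I'll probe the sheet.

```bash
cat >> h.py <<'E'
FC=np.array([512.2,349.5]); FY=0.0738; U=np.array([np.cos(FY),np.sin(FY)])
def probe(x,maxd=2.5,step=0.5,top=51.,verbose=False):
    p=FC+U*x
    manip.line_to([*p,56],vel=150); manip.sleep(.1)
    f0=np.mean([sensors.state()["ft_force"][2] for _ in range(3)])
    z=top; tr=[]
    while z>49-maxd:
        manip.line_to([*p,z],vel=40); s=sensors.state(); f=s["ft_force"][2]-f0
        tr.append((round(s["eef_pos"][2],2),round(f,2)))
        if f>3: break
        z-=step
    manip.line_to([*p,56],vel=150)
    print("x",x,"t",round(sensors.state()["clock"],2),tr[0],tr if verbose else tr[-3:],flush=True)
    return tr
E
python3 - <<'E'
from h import *
manip.grip(0)
manip.goto([*FC,110],ori(PX+FY)); print(sensors.state()["clock"],sensors.state()["width"])
probe(0,verbose=True)
E
```

```text
3.9833 -0.007675287405045989
x 0 t 7.12 (np.float64(51.06), np.float64(-0.15)) [(np.float64(51.06), np.float64(-0.15)), (np.float64(50.59), np.float64(0.17)), (np.float64(49.98), np.float64(1.09)), (np.float64(49.45), np.float64(-0.75)), (np.float64(48.96), np.float64(-0.11)), (np.float64(48.51), np.float64(0.14)), (np.float64(48.05), np.float64(1.42)), (np.float64(47.56), np.float64(1.82)), (np.float64(47.07), np.float64(2.24))]
```

```bash
cat >> h.py <<'E'
def F(n=5):
    r=[]
    for _ in range(n): r.append(sensors.state()["ft_force"][2]); manip.sleep(.02)
    return np.mean(r)
def probe2(x,zs=(48.6,48.1,47.6)):
    p=FC+U*x
    manip.line_to([*p,52],vel=200); manip.sleep(.1)
    f0=F(); tr=[]
    for z in zs:
        manip.line_to([*p,z],vel=60); f=F()-f0
        tr.append((round(float(sensors.state()["eef_pos"][2]),2),round(float(f),2)))
        if f>3: break
    manip.line_to([*p,52],vel=200)
    print("x",x,"t",round(sensors.state()["clock"],2),tr,flush=True)
E
python3 - <<'E'
from h import *
for x in (-45,-22,22,45): probe2(x)
E
```

```text
x -45 t 8.26 [(49.08, 5.85)]
x -22 t 9.29 [(48.82, 3.49)]
x 22 t 11.09 [(48.57, 0.34), (48.13, 0.88), (47.62, 0.91)]
x 45 t 12.79 [(48.56, 0.09), (48.13, -0.05), (47.59, 0.21)]
```

```bash
python3 - <<'E'
from h import *
for x in (-12,-30,-38,-53,-61,-70): probe2(x,(48.8,48.4,48.0))
E
```

```text
x -12 t 14.66 [(48.73, 0.97), (48.49, 1.76), (48.1, 2.93)]
x -30 t 15.68 [(49.05, 3.92)]
x -38 t 16.69 [(49.09, 4.07)]
x -53 t 17.71 [(49.1, 4.54)]
x -61 t 18.73 [(48.99, 3.65)]
x -70 t 20.07 [(48.88, 1.81), (48.53, 3.67)]
```

The stiffener is stiff from about x = −61 to −30, and the compliance is symmetric about x ≈ −44. Next is the rack.

```bash
python3 - <<'E'
from h import *
p=FC+U*-12; manip.line_to([*p,130],vel=250)
manip.goto([592.5,133,210],ori(np.pi+0.07))
manip.grip(85); print(sensors.state()["clock"],sensors.state()["width"])
im,P=look("w2")
Q=P.reshape(-1,3); near=(abs(Q[:,0]-592)<90)&(abs(Q[:,1]-133)<50)
T=Q[near&(Q[:,2]>41.5)&(Q[:,2]<56)]; print(len(T),cv2.minAreaRect(T[:,:2].astype(np.float32)))
T=Q[near&(abs(Q[:,0]-592)<15)&(Q[:,2]>42)&(Q[:,2]<56)]; print(len(T),np.median(T,0),np.percentile(T[:,:2],[0,2,98,100],axis=0))
E
```

```text
23.1083 85.38212877635337
3926 ((592.4012451171875, 132.12185668945312), (136.5242462158203, 60.185462951660156), 4.297906875610352)
2337 [591.54828297 131.92848171  47.18976787] [[577.00704543 101.76711262]
 [577.55374477 103.42786729]
 [606.42568872 160.781522  ]
 [606.97979303 162.68706577]]
```

View pics/w2.png

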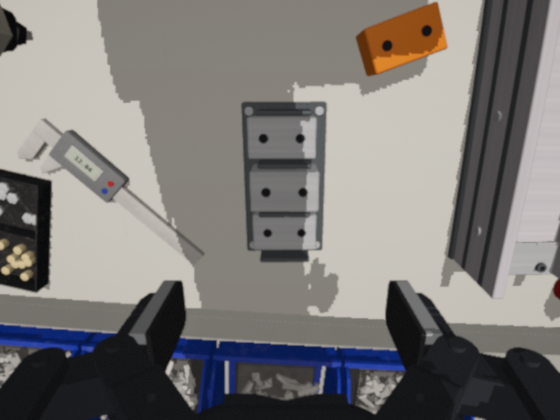

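The picture shows the rack upright, the tall weight at (285,190), the low weights at (283,138) and (285,232), and the orange decoy at (402,40). Now I'll grip the tall weight by its ends, set it on the free bench and re-grip it across its short side.

```bash
python3 - <<'E'
from h import *
ry=0.075; C=np.array([592.3,132.3])
manip.goto([*C,90],ori(np.pi+ry)); manip.line_to([*C,24],vel=120)
w=manip.grip(40); s=sensors.state(); print(s["clock"],s["width"],s["finger_force"],s["eef_pos"])
if s["width"]<50: raise SystemExit("no grasp")
manip.line_to([*C,110],vel=120); s=sensors.state(); print("lift",s["width"],s["ft_force"])
B=C+np.array([-137,-22]); manip.line_to([*B,110],vel=200); manip.line_to([*B,26],vel=150); manip.line_to([*B,18],vel=40); s=sensors.state(); print(s["eef_pos"],s["ft_force"])
E
```

```text
24.7667 58.99487453549365 66.5684974193573 [592.89895538 132.3634502   25.18508543]
lift 58.65389958053038 [ 0.4202197  -0.87880827 -8.71857609]
[456.36765174 110.48799093  19.18263275] [-0.82590084 -0.12215778  5.87951309]
```

```bash
python3 - <<'E'
from h import *
B=np.array([455.3,110.3])
manip.grip(85); manip.line_to([*B,110],vel=200); manip.goto([*B,190],ori(PX+0.075))
im,P=look("w3")
Q=P.reshape(-1,3); T=Q[(abs(Q[:,0]-455)<45)&(abs(Q[:,1]-110)<50)&(Q[:,2]>34)&(Q[:,2]<50)]
print(sensors.state()["clock"],len(T),cv2.minAreaRect(T[:,:2].astype(np.float32)),np.median(T,0))
E
```

```text
29.975 3086 ((456.0242614746094, 110.32279968261719), (36.09807586669922, 60.16498947143555), 4.347563743591309) [455.94265527 112.42629652  41.18346597]
```

View pics/w3.png

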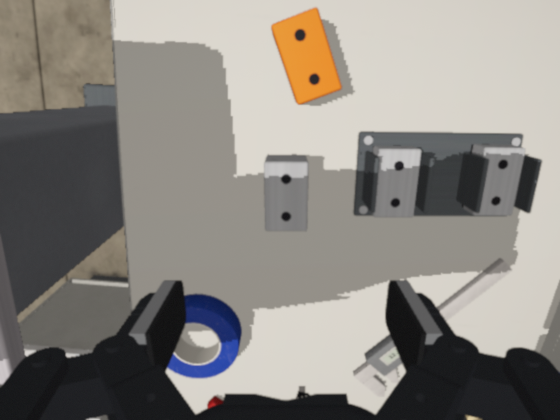

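The tall weight stands on the bench at (287,195), free and upright, measuring 36×60 mm. Both low weights are still in the rack at (398,180) and (497,180). Next I'll re-grip it and place it.

```bash
python3 - <<'E'
from h import *
B=np.array([456.0,110.3])
manip.grip(62); manip.line_to([*B,80],vel=200); manip.line_to([*B,22],vel=120)
manip.grip(15); s=sensors.state(); zg=s["eef_pos"][2]; print(s["clock"],s["width"],s["finger_force"],s["eef_pos"])
if s["width"]<30: raise SystemExit("no grasp")
manip.line_to([*B,140],vel=150); s=sensors.state(); print("lift",s["width"],s["ft_force"]); f0=F()
G=FC+U*-44
manip.line_to([*G,140],ori(PX+FY),vel=200)
manip.line_to([*G,75],vel=120); f0=F(); print(f0,sensors.state()["eef_pos"],"zg",zg)
z=63.5
while z>57.5:
    manip.line_to([*G,z],vel=25); f=F(3)-f0; print(z,round(sensors.state()["eef_pos"][2],2),round(f,2))
    if f>4.5: break
    z-=0.5
print(sensors.state()["clock"])
E
```

```text
32.0167 35.357232247626214 60.69099247455597 [456.42238918 110.37460305  22.97455161]
lift 34.90945064146012 [-0.45105346 -0.19891441 -8.0085112 ]
-6.932930370295542 [468.81817815 346.5072165   76.0842884 ] zg 22.9745516139604
63.5 63.57 -0.24
63.0 63.05 0.18
62.5 62.47 -0.69
62.0 61.97 -0.2
61.5 61.51 -0.58
61.0 61.05 0.76
60.5 61.03 10.43
37.6
```

```bash
python3 - <<'E'
from h import *
G=FC+U*-44
manip.grip(62); manip.line_to([*G,110],vel=100); manip.line_to([*G,210],vel=250); manip.sleep(.3)
im,P=look("w4")
Q=P.reshape(-1,3); D=Q[:,:2]-FC; x=D@U; y=D@np.array([-U[1],U[0]])
m=(abs(x+44)<40)&(abs(y)<34.5)&(Q[:,2]>70)&(Q[:,2]<90)
T=Q[m]; A=np.c_[x[m],y[m],np.ones(m.sum())]; c=np.linalg.lstsq(A,T[:,2],rcond=None)[0]
print(sensors.state()["clock"],m.sum(),np.median(T[:,2]),"tilt",c[:2],cv2.minAreaRect(np.c_[x[m],y[m]].astype(np.float32)))
E
```

```text
39.5167 3484 79.1839398847849 tilt [ 9.28862440e-05 -1.39691317e-02] ((-43.197776794433594, 0.05422782897949219), (35.860313415527344, 60.3592529296875), 0.5499037504196167)
```

View pics/w4.png

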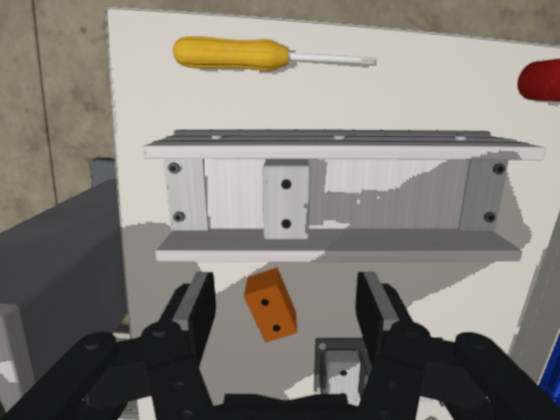

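The weight stands upright at (287,200) in the fixture, at x ≈ −43 mm and y ≈ 0. There is no tilt along the sheet and its top is at 79 mm, so the sheet isn't sagging. The gripper is clear.

```bash
python3 -c "
from h import *
print(manip.finish_job(), sensors.state()['clock'])"
```

```text
the job is handed in; nothing more can be done
the job is handed in; nothing more can be done
```

The job is handed in: I felt the stiffener at about x = −44 mm and lowered the tall weight upright onto the sheet over it (x ≈ −43 mm, long side across, no sag); both low weights were left in the rack, and about 40 s of the 72 s were used.

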